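# Clear the panel and hold the inspection mirror on the sighting disc

### The arm

A 7-joint arm with a two-finger parallel gripper is mounted at the origin on the work surface. World frame = base frame: x ahead of the robot, y to its left, z up, the work surface at z = 0. Lengths are in m, angles in rad, forces in N, time in s.
With the tool pointing down it reaches from about 0.35 to 0.9 m from the base axis. Payload 8.1 kg.
Tool frame: the origin (TCP) lies at the very end of the fingers, on their centre line; the grasp point (between the pads) lies 19 mm behind it (arm.tcp_to_grasp is the z of the grasp point in the tool frame, in m); z points along the fingers, y is the line along which they close (so a half turn about z gives the same grasp; the last joint's range is limited). The gripper opens to 92 mm and grips with 3 to 60 N. Pads are 19 mm wide; open, the fingers measure 130 mm over their backs; the gripper's body (75 mm by 190 mm) begins 47 mm behind the grasp point.
Start: joints at [1.171, 0.434, 0.025, 1.573, -0.012, 1.134, -0.075], TCP at [0.183, -0.598, 0.227] pointing down, gripper open.
Joint ranges: [-2.62, 2.62], [-0.44, 2.09], [-1.27, 1.32], [0.08, 2.57], [-1.32, 4.46], [0.12, 2], [-2.74, 2.74]. Speed limits (rad/s): [2.22, 2.22, 3.01, 3.01, 3.14, 3.14, 3.14].

### API

Orientations are given as a rotation vector (axis times angle).
In Python, from cell import readout, vision, sign_off, arm gives the robot as it stands. The module is installed in compiled form; this text tells all that it offers.
- The arm moves only by the shell command python3 -m creep 'ROWS' [FORCE]. ROWS is JSON, a list of rows, each a list of 5 numbers: the shift along the tool's x, y, z in units of 4 cm (1.0 is 4 cm), then the turn about the tool's z in units of 4 degrees (1.0 is 4 degrees), then the opening, from 0 (shut) to 1 (fully open). A call has 1 to 12 rows; each row shifts and turns the commanded pose from where the row before left it, along the tool's axes as they then stand; what a row does not reach is not made up. A row lasts 1/8 s, in which the tool goes at most 62.5 mm and 10.7 degrees, less where a joint would pass 70% of its speed; a pose out of reach is approached as far as the arm can. A call with a number of a shift or a turn outside -1 to 1 is refused whole. A call with a gripper value outside its range is refused whole. The fingers move at their own pace and stop on an object; FORCE is the grip in N (left out, the last holds). Time passes only in rows, so rows that do not move let the fingers close. It gives the time, the measured TCP pose, the force, the opening and the grip force at its end, in the units of the state.
- readout.observe(): the state, without advancing time (a new reading comes with each control period).
- vision.get_image(name): name is "side" or "top" or "wrist"; returns a dict with "pixels" (400x640x3 uint8, blue, green, red), "z_map" (400x640 float32, m along the optical axis (not along the pixel's ray), 0 where there is no reading), "camera_matrix" (3x3 intrinsics, pixels), "position" and "rotation" of the camera in the world. Camera axes: x right, y up, looking along -z (the intrinsics and any distortion apply to the point x, -y, -z); pixel columns grow to the right and rows downward; lengths in m; the calibration is good to about 2 mm. The wrist camera is an equidistant fisheye: a pixel r from the principal point sees the ray r / f radians off the axis. A picture is of the moment at which its call begins.
- sign_off(): hands the job in; it is judged then, once.
The state is a dict: "clock": time; "joints": joint angles; "dq": joint speeds; "joint_efforts": joint torques, N m; "position": TCP position; "ee_rot": TCP orientation; "force": force on the tool from outside, world axes, zero at the start; "ft_torque": the same for the moment, N m; "width": opening from 0.0 (shut) to 1.0 (fully open); "gripper_force": force on a finger pad.
Only numpy, scipy, OpenCV 4.12 (cv2) and the standard library are available. Lean on these libraries where they do the work, as an engineer would, in place of code of your own. Each camera call takes 0.05 s, during which the arm holds its last target. There are 200 camera calls.

### The job

Take the scraper block and use it, not the fingers, to push the three loose wood chips off the plywood panel, then set the scraper down on the bench. Then turn the small swivel mirror by the grip bar on its top until the inspection camera on the same stand sees the round sighting disc in the middle of the mirror, and finish while still holding the mirror there, because its spring swings it back. Leave the other things on the bench where they are.

Things in the scene. Friction and masses are not known exactly. Their poses are not given: they have to be found in the camera images.
- scraper_mid (a point): centre of the scraper block, a loose upright wooden block with a grey plastic wiping edge along its whole underside: 130 mm long (its y axis), 28 mm thick (its x axis; the lowest 14 mm are 20 mm thick), 55 mm tall (z up); this point is 27.5 mm above its underside. It stands on the bench; about 0.16 kg. Grasp it across the 28 mm
- board: the plywood panel, fixed: 220 mm along its x, 240 mm along its y, 15 mm thick, lying on the bench; origin at the centre of its underside (bench height), z up. The chips lie in the middle part of its top; the sighting disc stands on it near its +y edge
- chip0: wood chip 26 x 18 x 9 mm (x, y, z) loose on the panel; origin at the centre of its underside
- chip1: wood chip 24 x 20 x 8 mm loose on the panel; origin at the centre of its underside
- chip2: wood chip 28 x 16 x 10 mm loose on the panel; origin at the centre of its underside
- mark (a point): centre of the face of the round sighting disc, aluminium with a dark cross, 60 mm across, standing upright on a wooden foot (70 mm along x, 32 mm along y) that is fixed on the panel near its +y edge; the face looks to its own -y, the point is 65 mm above the panel's top (80 mm above the bench); z up
- lens (a point): centre of the lens of the inspection camera, a black box on the far end of the fixed inspection stand, 80 mm above the bench; the camera looks along its own -x, level, straight at the mirror's swivel axis 157 mm away; the top of the camera is 102 mm above the bench. The stand is a dark steel rail 270 x 50 x 12 mm
- mirror_grip (a point): middle of the grip bar on top of the mirror, on the mirror's upright swivel axis, 126 mm above the bench. The steel bar is 44 mm along its y (along the mirror's face), 12 mm thick along its x, and reaches from 107 to 141 mm above the bench. The mirror's face (56 mm wide, 46 mm tall, centre 80 mm above the bench) contains the swivel axis and looks along this point's x axis
- mirror (a joint): swivel angle of the mirror (rad), 0 to 1.35: 0 when the mirror looks straight at the lens (its rest; a weak spring, under 0.06 N m over the whole range, brings it back there), growing counter-clockwise seen from above. The reflected line of sight turns twice this angle away from the direction mirror axis to lens
- line_of_sight (a point): the camera's line of sight after the mirror: a point on the swivel axis 80 mm above the bench; its x axis is the direction in which the camera then looks. A slim steel pointer under the mirror, 39 mm above the bench and reaching 65 mm from the axis, is geared to the mirror and points the same way. The camera sees the disc when this line meets it
- tape: bystander: roll of paper tape lying flat, 76 mm across, 19 mm tall; origin at the centre of its underside
- stick: bystander: dark wooden stick 12 x 130 x 10 mm, lying; origin at the centre of its underside
- glue: bystander: white glue bottle 48 mm across, 100 mm tall, standing; origin at the centre of its underside
- cup: bystander: cardboard cup 72 mm across, 95 mm tall, with three rods in it up to 165 mm; origin at the centre of its underside
- cork: bystander: cork block 40 x 60 x 24 mm, lying; origin at the centre of its underside
There are look-alikes about, which are no part of the job. What is shaped like the part that bears scraper_mid but red or yellow is not meant.

How it is judged:
By the outcome, as a careful person would: the job done as asked, in the order asked, and still so for the second after the job is handed in, while the arm keeps its last pose, push and grip.
It also fails if it takes over 58 s, if anything falls off the work surface, if the arm or the gripper's body presses on something with over 40 N, if the wrist force passes 120 N, or if a joint passes its speed limit or range.

## Working session

There is one attempt and no reset: what is moved stays moved. The work goes in short steps, Python scripts to look and compute and a shell command to move; the robot and the scene stay as the last step left them, time stands still between calls to the robot, and variables do not carry over. Pictures are saved under pics/ and viewed, at most 10 in all, crops included, and the job is handed in when it is done.

```bash
mkdir -p pics; cat > h.py <<'E'
import numpy as np, cv2
from cell import readout, vision
from scipy.spatial.transform import Rotation as R
def ray(im,u,v):
    K=im["camera_matrix"]; d=np.array([(u-K[0,2])/K[0,0],-(v-K[1,2])/K[1,1],-1.0])
    Rm=np.array(im["rotation"]); Rm=Rm if Rm.shape==(3,3) else R.from_rotvec(Rm).as_matrix()
    return np.array(im["position"]),Rm@d
def plane(im,u,v,z):
    p,d=ray(im,u,v); return p+d*(z-p[2])/d[2]
def cloud(im):
    K=im["camera_matrix"]; v,u=np.mgrid[0:400,0:640]; z=im["z_map"]
    Rm=np.array(im["rotation"]); Rm=Rm if Rm.shape==(3,3) else R.from_rotvec(Rm).as_matrix()
    c=np.stack([(u-K[0,2])/K[0,0]*z,-(v-K[1,2])/K[1,1]*z,-z],-1)
    return c@Rm.T+np.array(im["position"])
E
python3 - <<'E'
from h import *
for n in ("top","side"):
    im=vision.get_image(n); cv2.imwrite(f"pics/{n}0.png",im["pixels"]); np.savez(f"pics/{n}0.npz",**im)
    print(n,im["camera_matrix"],im["position"],im["rotation"],(im["z_map"]>0).mean())
print(readout.observe())
E
```

```text
top [[381.24119914   0.         320.49473105]
 [  0.         381.24119914 198.42222169]
 [  0.           0.           1.        ]] [ 0.39335038 -0.00414093  1.22995577] [ 0.08084196 -0.09912804 -1.59154768] 0.99590234375
side [[372.65136069   0.         324.47163018]
 [  0.         372.65136069 195.45344509]
 [  0.           0.           1.        ]] [0.37970076 0.73502526 0.77327198] [ 0.11220801 -1.18903052 -2.69680989] 0.99584765625
{'clock': 0.1, 'joints': array([ 1.17140315,  0.43514829,  0.02497064,  1.57400623, -0.01163485,
        1.13401905, -0.07505998]), 'dq': array([-0.00058969, -0.00186286, -0.0009515 , -0.00186289, -0.00064239,
        0.00021909,  0.00012345]), 'joint_efforts': array([ 3.04103654e-03, -6.69133902e+01,  9.88085009e-01, -3.15147364e+01,
       -6.05705939e-02,  3.75026988e-02,  5.31902901e-05]), 'position': array([ 0.18260892, -0.5972386 ,  0.22602649]), 'ee_rot': array([-3.10568740e+00, -4.64220677e-01,  4.84055362e-04]), 'force': array([-0.29833593,  0.17426199,  0.03260252]), 'ft_torque': array([-0.0193111 , -0.01785035,  0.04324568]), 'gripper_force': 0.0, 'width': 0.9988114914176512}
```

View pics/top0.png

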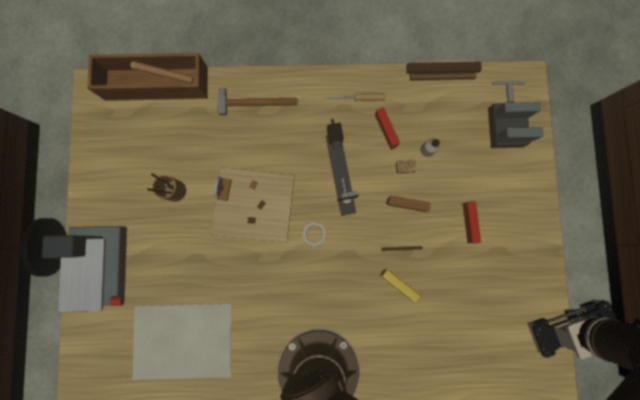

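View pics/side0.png

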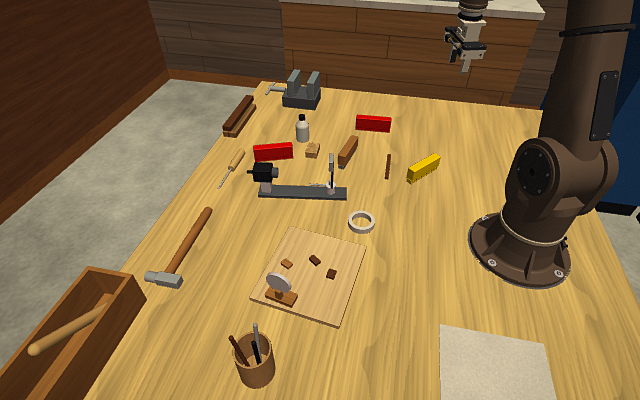

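The top view shows the candidates for the scraper: a brown block at (408,203), red at (387,127) and (472,222), yellow at (400,286), and a long brown bar at (443,70). By the description it is the brown upright block at (408,203), which is at (348,150) in the side view. The panel is at (254,205), the mirror at (347,197), the camera box at (335,132), the disc at (220,188), and the chips at (253,184), (262,204) and (251,220).

```bash
python3 - <<'E'
from h import *
T=dict(np.load("pics/top0.npz")); S=dict(np.load("pics/side0.npz"))
cv2.imwrite("pics/crop1.png",cv2.resize(S["pixels"][125:325,230:450],None,fx=3,fy=3,interpolation=cv2.INTER_CUBIC))
def rect(P,name):
    xy=(P[:,:2]*1000).astype(np.float32); (c,s,a)=cv2.minAreaRect(xy)
    print(name,len(P),"c",np.round(c),"size",np.round(s),"ang",round(a,1),"z",np.round(np.percentile(P[:,2],[2,50,98]),3),"med",np.round(np.median(xy,0)))
for n,im,boxes in (("top",T,{"scraper":(380,190,440,218),"stand":(320,115,362,220),"board":(205,160,300,248)}),
                   ("side",S,{"scraper":(334,130,362,172),"stand":(244,145,350,205),"board":(245,220,370,330)})):
    C=cloud(im)
    for k,(a,b,c,d) in boxes.items():
        P=C[b:d,a:c].reshape(-1,3); 
        if k=="scraper": rect(P[(P[:,2]>.045)&(P[:,2]<.07)],n+" scraper top")
        if k=="stand":
            for lo,hi in((.006,.02),(.03,.05),(.09,.11),(.115,.16)): 
                Q=P[(P[:,2]>lo)&(P[:,2]<hi)]
                if len(Q)>3: rect(Q,f"{n} stand {lo}-{hi}")
        if k=="board":
            rect(P[(P[:,2]>.009)&(P[:,2]<.019)],n+" board"); Q=P[P[:,2]>.045]
            if len(Q)>3: rect(Q,n+" disc")
            px=im["pixels"][b:d,a:c].astype(int).sum(2)
            m=((px<(260 if n=="top" else 260))&(C[b:d,a:c,2]<.032)).astype(np.uint8)
            N,_,st,ce=cv2.connectedComponentsWithStats(m)
            for i in range(1,N):
                if st[i,4]>12: print(n,"dark",st[i],ce[i]+[a,b],np.round(plane(im,*(ce[i]+[a,b]),.024),3))
E
```

```text
top scraper top 377 c [ 508. -295.] size [130.  29.] ang 78.9 z [0.048 0.053 0.058] med [ 507. -295.]
top stand 0.006-0.02 919 c [ 624. -104.] size [286.  94.] ang 7.7 z [0.007 0.011 0.016] med [608. -86.]
top stand 0.03-0.05 50 c [ 555. -101.] size [77. 23.] ang 1.1 z [0.036 0.039 0.044] med [555. -95.]
top stand 0.09-0.11 321 c [639. -87.] size [235.  61.] ang 7.1 z [0.091 0.1   0.106] med [719. -70.]
top stand 0.115-0.16 76 c [ 530. -100.] size [12. 44.] ang 9.4 z [0.119 0.139 0.143] med [529. -99.]
top board 4527 c [519. 197.] size [240. 220.] ang 82.8 z [0.01  0.014 0.018] med [511. 190.]
top disc 169 c [474. 156.] size [355.  55.] ang 54.5 z [0.056 0.098 1.23 ] med [562. 288.]
top dark [ 12  19  15  21 164] [224.93292683 189.46341463] [0.567 0.284 0.024]
top dark [46 22  6  7 28] [253.25       184.53571429] [0.581 0.194 0.024]
top dark [53 41  7  8 39] [260.94871795 204.46153846] [0.516 0.17  0.024]
top dark [43 57  8  7 45] [251.28888889 219.86666667] [0.468 0.2   0.024]
side scraper top 224 c [ 508. -296.] size [138.  28.] ang 79.2 z [0.046 0.055 0.059] med [ 508. -286.]
side
[... 357 characters left out ...]
2. 45.] ang 11.1 z [0.115 0.14  0.144] med [529. -84.]
side board 6407 c [516. 159.] size [318. 221.] ang 83.0 z [0.012 0.015 0.018] med [504. 205.]
side disc 486 c [501. 515.] size [ 75. 497.] ang 20.2 z [0.051 0.093 0.773] med [566. 296.]
side dark [103   2   7  10  24] [350.58333333 226.79166667] [0.446 0.041 0.024]
side dark [64 35 12 11 76] [314.31578947 259.86842105] [0.518 0.172 0.024]
side dark [36 43 12  6 21] [286.57142857 265.80952381] [0.58  0.204 0.024]
side dark [81 49 11 11 82] [330.84146341 273.73170732] [0.469 0.204 0.024]
side dark [20 75 33 13 92] [281.75       300.80434783] [0.564 0.3   0.024]
side dark [  5  78  90  31 192] [294.92708333 313.25520833] [0.526 0.324 0.024]
```

View pics/crop1.png

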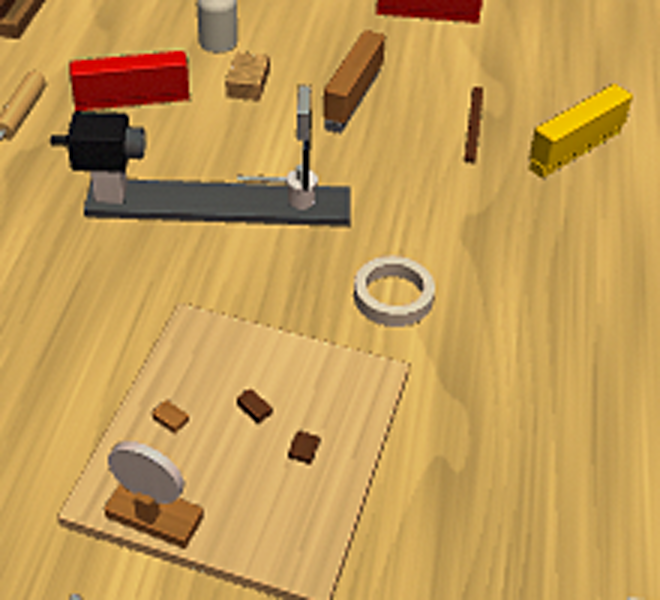

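The crop shows the brown block, about (355,75) in the crop, with the grey edge under it. That makes it the scraper, and the red and yellow look-alikes are ruled out. Top and side views agree: scraper at (0.508,-0.295) with its top at about 0.055, and the panel top at 0.015. First I turn the tool by about -62°, then approach.

```bash
python3 -m creep '[[0,0,0,-1,1],[0,0,0,-1,1],[0,0,0,-1,1],[0,0,0,-1,1],[0,0,0,-1,1],[0,0,0,-1,1],[0,0,0,-1,1],[0,0,0,-1,1],[0,0,0,-1,1],[0,0,0,-1,1],[0,0,0,-1,1],[0,0,0,-1,1]]'
python3 -m creep '[[0,0,0,-1,1],[0,0,0,-1,1],[0,0,0,-1,1],[0,0,0,-0.5,1],[1,0.7,0,0,1],[1,0.7,0,0,1],[1,0.7,0,0,1],[1,0.7,0,0,1],[1,0.7,0,0,1],[1,0.7,0,0,1],[1,0.7,0,0,1],[1,0.7,0,0,1]]'
cat >> h.py <<'E'
def togo(x,y,ya,z=None):
    "units to go to (x,y[,z]) with tool y at ya deg (mod 180): shifts in present tool axes"
    s=readout.observe(); M=R.from_rotvec(s["ee_rot"]).as_matrix(); p=s["position"]
    d=M.T@(np.array([x,y,p[2] if z is None else z])-p)/.04
    a=np.degrees(np.arctan2(M[1,1],M[0,1])); da=(ya-a+90)%180-90
    print("clock",round(s["clock"],2),"pos",np.round(p,4),"F",np.round(s["force"],1),"w",round(s["width"],3),"yaw_y",round(a,1),"tilt",np.round(M[2],3),"shift",np.round(d,2),"turn",round(-da/4,2),"q",np.round(s["joints"],2))
E
python3 -c "
from h import *
togo(.508,-.295,-11.1,.021)"
```

```text
clock: 1.6
position: [0.1826, -0.5974, 0.2262]
ee_rot: [-2.647, -1.691, -0.0]
force: [-0.5, -0.2, 0.4]
width: 0.999
gripper_force: 0.0
clock: 3.1
position: [0.4646, -0.3251, 0.2267]
ee_rot: [2.425, 1.998, -0.0]
force: [0.2, -0.3, -0.1]
width: 1.0
gripper_force: 0.0
clock 3.1 pos [ 0.4646 -0.3251  0.2267] F [ 0.2 -0.3 -0.1] w 1.0 yaw_y -11.0 tilt [-0. -0. -1.] shift [0.95 0.92 5.14] turn 0.02 q [ 0.77  0.37 -0.35  1.69  0.14  1.1   0.19]
```

```bash
python3 -m creep '[[0.5,0.5,0,0,1],[0.45,0.42,0,0,1],[0,0,1,0,1],[0,0,1,0,1],[0,0,1,0,1],[0,0,0,0,1]]'
python3 - <<'E'
from h import *
togo(.508,-.295,-11.1,.021)
im=vision.get_image("wrist"); cv2.imwrite("pics/w1.png",im["pixels"]); np.savez("pics/w1.npz",**im)
E
```

```text
clock: 3.85
position: [0.5049, -0.2951, 0.1041]
ee_rot: [-2.42, -1.995, 0.004]
force: [0.6, 0.3, 0.7]
width: 1.0
gripper_force: 0.0
clock 3.85 pos [ 0.5049 -0.2951  0.1041] F [0.6 0.3 0.7] w 1.0 yaw_y -11.0 tilt [ 0.002 -0.006 -1.   ] shift [0.01 0.09 2.08] turn 0.02 q [ 0.67  0.53 -0.33  1.78  0.21  0.87  0.05]
```

View pics/w1.png

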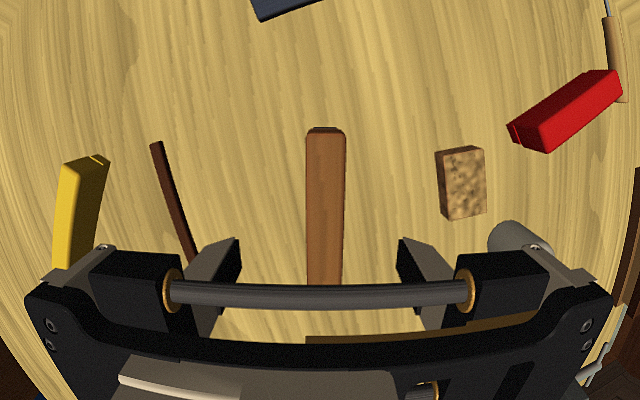

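The wrist view shows the scraper centred between the fingers (block at about (325,200)). The cork at (460,183) and the stick at (170,200) are clear of both. Descend and grip.

```bash
python3 -m creep '[[0,0.05,0.5,0,0.7],[0,0.04,0.5,0,0.7],[0,0,0.5,0,0.7],[0,0,0.4,0,0.7],[0,0,0.17,0,0.7],[0,0,0,0,0.1],[0,0,0,0,0.1],[0,0,0,0,0.1],[0,0,0,0,0.1],[0,0,0,0,0.1]]' 40
python3 -m creep '[[0,0,0,0,0.1],[0,0,-0.5,0,0.1],[0,0,-1,0,0.1],[0,0,-1,0,0.1],[0,0,-1,0,0.1],[0,0,-1,0,0.1],[0,0,-0.5,0,0.1],[0,0,0,0,0.1]]'
python3 -c "
from h import *
import numpy as np
c,s=np.cos(np.radians(-7.2)),np.sin(np.radians(-7.2))
f=lambda u,v:(519+c*u-s*v,197+s*u+c*v)
x,y=f(97,-18);print(x,y,f(-150,-18));togo(x/1e3,y/1e3,-7.2,.22)"
```

```text
clock: 5.15
position: [0.5106, -0.2968, 0.0242]
ee_rot: [2.424, 1.998, -0.0]
force: [-2.0, -0.2, 3.9]
width: 0.302
gripper_force: 40.0
clock: 6.15
position: [0.5114, -0.297, 0.2251]
ee_rot: [2.422, 1.997, 0.002]
force: [0.1, 0.2, -2.7]
width: 0.305
gripper_force: 40.0
612.9791278233469 166.9846117206019 (np.float64(367.9267965986708), np.float64(197.94192041098503))
clock 6.15 pos [ 0.5114 -0.297   0.2251] F [ 0.1  0.2 -2.7] w 0.305 yaw_y -11.0 tilt [-0.001  0.003 -1.   ] shift [11.87  0.28  0.12] turn -0.95 q [ 0.69  0.41 -0.36  1.64  0.16  1.12  0.1 ]
```

```bash
python3 -m creep '[[0,0,0,-0.95,0.1],[0.8,0.1,0,0,0.1],[1,0.1,0,0,0.1],[1,0.1,0,0,0.1],[1,0.1,0,0,0.1],[1,0.1,0,0,0.1],[1,0.1,0,0,0.1],[1,0.1,0,0,0.1],[1,0.1,0,0,0.1],[1,0.1,0,0,0.1],[1,0.1,0,0,0.1],[1,0.1,0,0,0.1]]'
python3 -c "
from h import *
togo(.613,.167,-7.2,.0405)"
```

```text
clock: 7.65
position: [0.6079, 0.1273, 0.2218]
ee_rot: [-2.356, -2.077, 0.004]
force: [0.1, -0.7, -1.6]
width: 0.305
gripper_force: 40.0
clock 7.65 pos [0.6079 0.1273 0.2218] F [ 0.1 -0.7 -1.6] w 0.305 yaw_y -7.2 tilt [-0.001 -0.002 -1.   ] shift [1.01 0.01 4.53] turn 0.0 q [ 0.02  0.48 -0.47  1.56  0.23  1.16 -0.62]
```

```bash
python3 -m creep '[[0.6,0,0,0,0.1],[0.2,0,0,0,0.1],[0,0,1,0,0.1],[0,0,1,0,0.1],[0,0,1,0,0.1],[0,0,0.5,0,0.1],[0,0,0,0,0.1],[0,0,0,0,0.1]]'
python3 - <<'E'
from h import *
togo(.613,.167,-7.2,.0405)
im=vision.get_image("side"); cv2.imwrite("pics/s2.png",cv2.resize(im["pixels"][180:340,220:420],None,fx=3,fy=3))
E
```

```text
clock: 8.65
position: [0.6134, 0.1583, 0.0853]
ee_rot: [2.356, 2.077, 0.003]
force: [0.2, -0.5, -1.5]
width: 0.299
gripper_force: 40.0
clock 8.65 pos [0.6134 0.1583 0.0853] F [ 0.2 -0.5 -1.5] w 0.299 yaw_y -7.2 tilt [ 0.001  0.002 -1.   ] shift [ 0.21 -0.04  1.12] turn -0.0 q [-0.05  0.63 -0.43  1.67  0.32  0.91 -0.73]
```

View pics/s2.png

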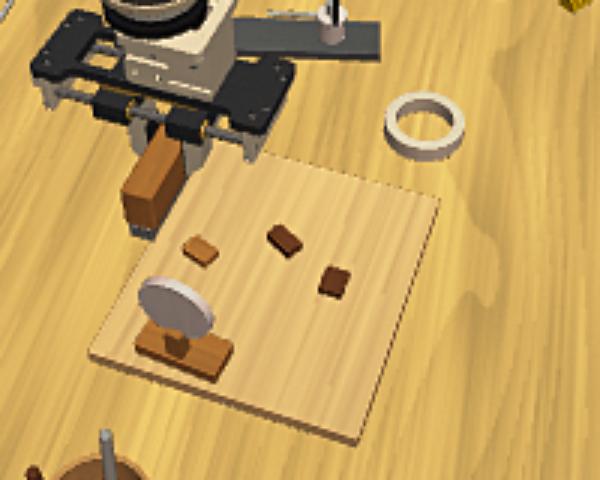

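The picture shows the scraper hanging over the +u edge strip, about (150,190) in the crop. All three chips, at (200,250), (285,240) and (335,282), are on the sweep side, and the disc foot is clear. Lower and sweep.

```bash
python3 -m creep '[[0.15,0,0.6,0,0.1],[0,0,0.4,0,0.1],[0,0,0.1,0,0.1],[0,0,0,0,0.1],[0,0,0,0,0.1]]'
python3 -c "
from h import *
togo(.613,.167,-7.2,.0405)"
```

```text
clock: 9.32
position: [0.6137, 0.1641, 0.0407]
ee_rot: [2.356, 2.077, 0.002]
force: [0.0, 0.1, -1.9]
width: 0.305
gripper_force: 40.0
clock 9.32 pos [0.6137 0.1641 0.0407] F [ 0.   0.1 -1.9] w 0.305 yaw_y -7.2 tilt [ 0.     0.001 -1.   ] shift [ 0.07 -0.03  0.  ] turn -0.0 q [-0.08  0.68 -0.41  1.7   0.35  0.83 -0.77]
```

```bash
python3 -m creep '[[0,-0.3,0,0,0.1],[0,-0.45,0,0,0.1],[0,-0.45,0,0,0.1],[0,-0.45,0,0,0.1],[0,-0.45,0,0,0.1],[0,-0.45,0,0,0.1],[0,-0.45,0,0,0.1],[0,-0.45,0,0,0.1],[0,-0.45,0,0,0.1],[0,-0.45,0,0,0.1],[0,-0.45,0,0,0.1],[0,0,0,0,0.1]]'
python3 -c "
from h import *
togo(.368,.198,-7.2,.0405)"
```

```text
clock: 10.82
position: [0.421, 0.1882, 0.04]
ee_rot: [-2.355, -2.08, 0.001]
force: [0.3, 0.7, -1.8]
width: 0.3
gripper_force: 40.0
clock 10.82 pos [0.421  0.1882 0.04  ] F [ 0.3  0.7 -1.8] w 0.3 yaw_y -7.1 tilt [-0.001 -0.001 -1.   ] shift [ 0.08 -1.34 -0.01] turn 0.03 q [-0.2   0.48 -0.44  2.13  0.35  0.6  -1.01]
```

```bash
python3 -m creep '[[0,-0.5,0,0,0.1],[0,-0.5,0,0,0.1],[0,-0.4,0,0,0.1],[0,0,0,0,0.1],[0,0,-0.5,0,0.1],[0,0,-1,0,0.1],[0,0,-1,0,0.1],[0,0,-1,0,0.1],[0,0,-1,0,0.1],[0,0,0,0,0.1]]'
python3 - <<'E'
from h import *
c,s=np.cos(np.radians(-7.2)),np.sin(np.radians(-7.2))
togo(.508,-.295,-11.1,.22)
im=vision.get_image("side"); np.savez("pics/s3.npz",**im); cv2.imwrite("pics/s3.png",cv2.resize(im["pixels"][170:340,220:450],None,fx=3,fy=3))
E
```

```text
clock: 12.08
position: [0.3691, 0.1962, 0.2227]
ee_rot: [2.356, 2.075, 0.009]
force: [-0.6, 0.0, -2.4]
width: 0.302
gripper_force: 40.0
clock 12.07 pos [0.3691 0.1962 0.2227] F [-0.6  0.  -2.4] w 0.302 yaw_y -7.2 tilt [ 0.003  0.005 -1.   ] shift [-11.74   4.99   0.06] turn 0.96 q [-0.1   0.15 -0.57  2.02  0.1   1.   -0.84]
```

View pics/s3.png

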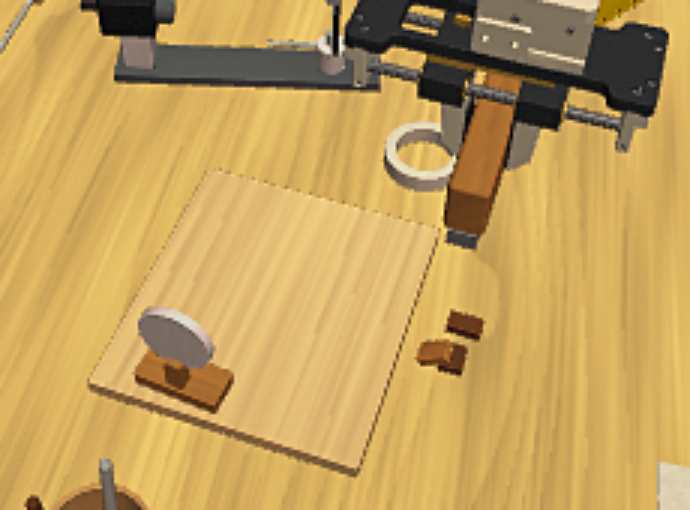

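The picture shows the panel clear. All three chips lie on the bench beyond its near edge, at (465,325), (435,352) and (452,360) in the crop. Now I carry the scraper back to its free spot.

```bash
python3 -m creep '[[0,0,0,0.96,0.1],[-1,0.5,0,0,0.1],[-1,0.5,0,0,0.1],[-1,0.5,0,0,0.1],[-1,0.5,0,0,0.1],[-1,0.5,0,0,0.1],[-1,0.5,0,0,0.1],[-1,0.5,0,0,0.1],[-1,0.5,0,0,0.1],[-1,0.5,0,0,0.1],[-1,0.5,0,0,0.1],[-1,0.5,0,0,0.1]]'
python3 -c "
from h import *
togo(.508,-.295,-11.1,.025)"
```

```text
clock: 13.62
position: [0.4984, -0.2802, 0.218]
ee_rot: [-2.423, -1.996, 0.002]
force: [0.8, 0.1, -2.4]
width: 0.299
gripper_force: 40.0
clock 13.62 pos [ 0.4984 -0.2802  0.218 ] F [ 0.8  0.1 -2.4] w 0.299 yaw_y -11.0 tilt [ 0.    -0.003 -1.   ] shift [-0.32  0.32  4.82] turn 0.01 q [ 0.56  0.37 -0.19  1.7   0.08  1.08  0.15]
```

```bash
python3 -m creep '[[-0.2,0.25,1,0,0.1],[0,0,1,0,0.1],[0,0,1,0,0.1],[0,0,0.9,0,0.1],[0,0,0.5,0,0.1],[0,0,0,0,0.1],[0,0,0,0,0.1]]'
python3 -c "
from h import *
togo(.508,-.295,-11.1,.0245)"
```

```text
clock: 14.5
position: [0.5071, -0.2886, 0.0439]
ee_rot: [-2.425, -1.997, 0.0]
force: [-0.4, 0.2, -2.0]
width: 0.306
gripper_force: 40.0
clock 14.5 pos [ 0.5071 -0.2886  0.0439] F [-0.4  0.2 -2. ] w 0.306 yaw_y -11.0 tilt [-0. -0. -1.] shift [-0.15  0.05  0.49] turn 0.02 q [ 0.54  0.58 -0.16  1.85  0.14  0.72  0.11]
```

```bash
python3 -m creep '[[0,0,0.25,0,0.1],[0,0,0.15,0,0.1],[0,0,0.07,0,0.1],[0,0,0.03,0,0.1],[0,0,0,0,0.1]]'
python3 -c "
from h import *
togo(.508,-.295,-11.1,.0235)"
```

```text
clock: 15.12
position: [0.507, -0.2886, 0.0242]
ee_rot: [2.425, 1.997, -0.0]
force: [-1.7, 0.2, 1.0]
width: 0.3
gripper_force: 40.0
clock 15.12 pos [ 0.507  -0.2886  0.0242] F [-1.7  0.2  1. ] w 0.3 yaw_y -11.0 tilt [-0. -0. -1.] shift [-0.15  0.05  0.02] turn 0.01 q [ 0.54  0.61 -0.16  1.86  0.14  0.68  0.1 ]
```

```bash
python3 -m creep '[[0,0,0,0,0.65],[0,0,0,0,0.65],[0,0,0,0,0.65],[0,0,-0.5,0,0.65],[0,0,-1,0,0.65],[0,0,-1,0,0.65],[0,0,-1,0,0.65],[0,0,-1,0,0.65],[0,0,-1,0,0.65],[0,0,0,0,0.65]]'
python3 - <<'E'
from h import *
T=dict(np.load("pics/top0.npz")); S=dict(np.load("pics/side0.npz"))
T2=vision.get_image("top")
for n,im in (("top",T),("side",S)):
    C=cloud(im).reshape(-1,3)
    def sel(x0,x1,y0,y1,z0,z1):
        m=(C[:,0]>x0)&(C[:,0]<x1)&(C[:,1]>y0)&(C[:,1]<y1)&(C[:,2]>z0)&(C[:,2]<z1); return C[m]
    for k,b in (("rail",(.45,.8,-.16,-.03,.0085,.0135)),("cam top",(.66,.8,-.16,-.02,.097,.107)),("bar",(.48,.57,-.15,-.05,.115,.15)),("disc",(.5,.63,.25,.34,.048,.115)),("scr now",(.4,.6,-.4,-.2,.046,.06))):
        if k=="scr now":
            if n=="side": continue
            C=cloud(T2).reshape(-1,3)
        P=sel(*b); c,s,a=cv2.minAreaRect((P[:,:2]*1000).astype(np.float32)); print(n,k,len(P),np.round(c),np.round(s),round(a,1),"mean",np.round(P.mean(0)*1000))
togo(.530,-.0985,8,.11)
E
```

```text
clock: 16.38
position: [0.5088, -0.2893, 0.2474]
ee_rot: [2.42, 1.994, 0.004]
force: [1.0, 0.3, -0.6]
width: 0.65
gripper_force: 0.0
top rail 646 [613. -86.] [268.  50.] 9.4 mean [601. -87.  11.]
top cam top 230 [720. -69.] [67. 44.] 8.5 mean [727. -67. 101.]
top bar 76 [ 530. -100.] [12. 44.] 9.4 mean [529. -99. 137.]
top disc 134 [570. 291.] [10. 57.] 79.0 mean [569. 289.  89.]
top scr now 271 [ 509. -271.] [96. 28.] 79.7 mean [ 509. -270.   53.]
side rail 646 [615. -86.] [268.  53.] 9.9 mean [606. -85.  12.]
side cam top 201 [721. -70.] [69. 49.] 8.0 mean [726. -65. 102.]
side bar 72 [530. -98.] [12. 45.] 11.1 mean [530. -92. 135.]
side disc 383 [572. 294.] [15. 58.] 79.9 mean [569. 294.  85.]
clock 16.43 pos [ 0.5078 -0.2889  0.2452] F [ 0.   0.  -0.8] w 0.652 yaw_y -11.0 tilt [-0.001  0.003 -1.   ] shift [ 4.78 -0.38  3.38] turn -4.76 q [ 0.56  0.36 -0.19  1.64  0.07  1.14  0.16]
```

```bash
python3 -m creep '[[0,0,0,-1,0.65],[0,0,0,-1,0.65],[0,0,0,-1,0.65],[0,0,0,-1,0.65],[0,0,0,-1,0.65],[0.6,0.3,0,0,0.65],[1,0.3,0,0,0.65],[1,0.3,0,0,0.65],[1,0.3,0,0,0.65],[1,0.1,0,0,0.65],[0,0,0,0,0.65],[0,0,0,0,0.65]]'
python3 - <<'E'
from h import *
togo(.530,-.099,9.2,.112)
im=vision.get_image("wrist"); cv2.imwrite("pics/w4.png",im["pixels"])
E
```

```text
clock: 17.92
position: [0.5292, -0.0993, 0.2429]
ee_rot: [-2.041, -2.387, 0.002]
force: [-0.2, -0.6, -1.1]
width: 0.652
gripper_force: 0.0
clock 17.93 pos [ 0.5292 -0.0993  0.2429] F [-0.2 -0.6 -1.1] w 0.652 yaw_y 9.0 tilt [-0.    -0.002 -1.   ] shift [0.01 0.03 3.27] turn -0.06 q [ 0.35  0.31 -0.34  1.74  0.11  1.12  0.13]
```

View pics/w4.png

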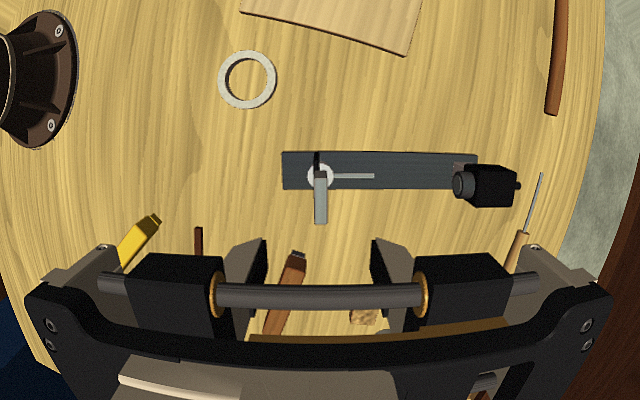

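The wrist view shows the grip bar at (320,200), centred between the fingers and lined up with them. The pointer at (350,176) points at the camera, which is the rest position. The scraper stands free at (285,290). Descend and grip.

```bash
python3 -m creep '[[0,0.03,0.8,-0.06,0.65],[0,0,0.8,0,0.65],[0,0,0.8,0,0.65],[0,0,0.5,0,0.65],[0,0,0.3,0,0.65],[0,0,0,0,0.65],[0,0,0,0,0.3],[0,0,0,0,0.2],[0,0,0,0,0],[0,0,0,0,0],[0,0,0,0,0],[0,0,0,0,0]]' 30
python3 -c "
from h import *
togo(.530,-.099,9.2,.112)"
```

```text
clock: 19.48
position: [0.5309, -0.0986, 0.116]
ee_rot: [-2.036, -2.392, 0.0]
force: [-0.4, 0.5, 2.0]
width: 0.13
gripper_force: 30.0
clock 19.48 pos [ 0.5309 -0.0986  0.116 ] F [-0.4  0.5  2. ] w 0.13 yaw_y 9.2 tilt [-0. -0. -1.] shift [-0.01 -0.02  0.1 ] turn 0.0 q [ 0.32  0.44 -0.32  1.89  0.18  0.84  0.07]
```

```bash
python3 -m creep '[[0,0,0,-0.7,0],[0,0,0,-0.9,0],[0,0,0,-0.9,0],[0,0,0,-0.9,0],[0,0,0,-0.9,0],[0,0,0,-0.9,0],[0,0,0,-0.9,0],[0,0,0,-0.9,0],[0,0,0,-0.9,0],[0,0,0,-0.9,0],[0,0,0,-0.6,0],[0,0,0,0,0]]'
python3 - <<'E'
from h import *
togo(.530,-.099,46.7,.112)
im=vision.get_image("wrist"); np.savez("pics/w5.npz",**im); cv2.imwrite("pics/w5.png",im["pixels"])
S=vision.get_image("side"); np.savez("pics/s5.npz",**S); cv2.imwrite("pics/s5.png",cv2.resize(S["pixels"][130:310,220:420],None,fx=3,fy=3))
E
```

```text
clock: 20.98
position: [0.5299, -0.0991, 0.1159]
ee_rot: [-1.156, -2.92, 0.002]
force: [-4.7, -0.8, 5.6]
width: 0.13
gripper_force: 30.0
clock 20.98 pos [ 0.5299 -0.0991  0.1159] F [-4.7 -0.8  5.6] w 0.13 yaw_y 46.8 tilt [ 0.001 -0.002 -1.   ] shift [0.  0.  0.1] turn 0.03 q [ 0.44  0.47 -0.48  1.88  0.28  0.86  0.64]
```

View pics/w5.png

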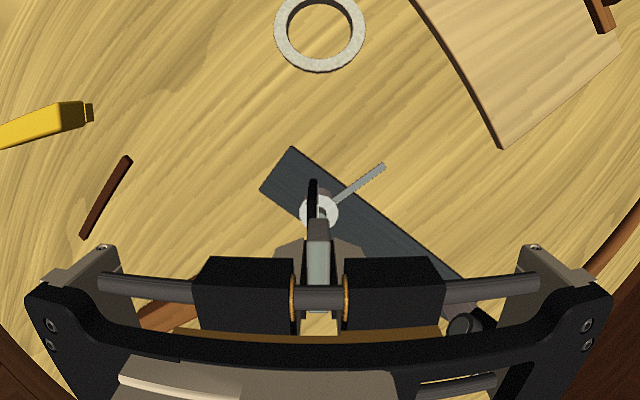

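View pics/s5.png

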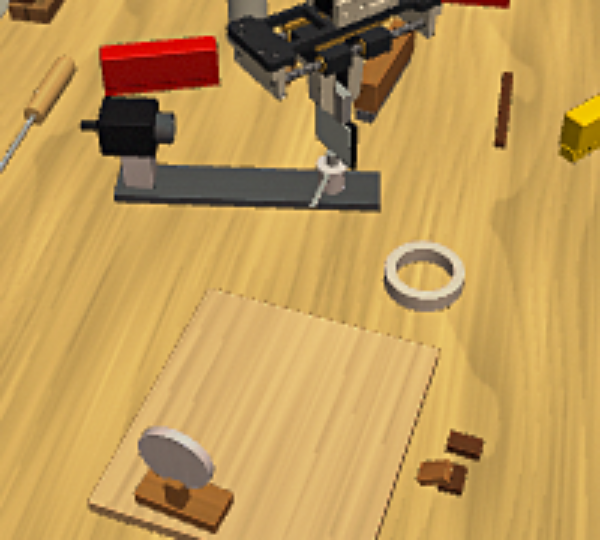

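Both views show the mirror turned in the grip. The pointer runs from (338,203) to (385,165) in the wrist view, and in the side crop from the hub at (330,168) to (315,205) towards the disc. I measure its direction from both.

```bash
python3 - <<'E'
from h import *
W=dict(np.load("pics/w5.npz")); S=dict(np.load("pics/s5.npz"))
def wray(im,u,v,z):
    K=im["camera_matrix"]; x,y=(u-K[0,2])/K[0,0],(v-K[1,2])/K[1,1]; t=np.hypot(x,y)
    d=np.array([x/t*np.sin(t),-y/t*np.sin(t),-np.cos(t)]); d=R.from_rotvec(im["rotation"]).as_matrix()@d if np.array(im["rotation"]).shape==(3,) else im["rotation"]@d
    return im["position"]+d*(z-im["position"][2])/d[2]
for n,im,(a,b,c,d),f in (("wrist",W,(343,155,392,200),wray),("side",S,(318,188,331,202),plane)):
    px=im["pixels"][b:d,a:c].astype(int); m=(px.min(2)>(95 if n=="wrist" else 105))&(px.max(2)-px.min(2)<30)
    v,u=np.nonzero(m); P=np.array([f(im,x+a,y+b,.039)[:2] for x,y in zip(u,v)])
    vx,vy,x0,y0=cv2.fitLine((P*1000).astype(np.float32),cv2.DIST_HUBER,0,.01,.01).ravel()
    if vy<0: vx,vy=-vx,-vy
    t=(288-y0)/vy
    far=P[np.argmax(np.linalg.norm(P-[.53,-.099],axis=1))]
    print(n,len(P),"dir",np.degrees(np.arctan2(vy,vx)),"at y=288 x=",x0+vx*t,"mean",P.mean(0),"far",far, "axis->mean dir",np.degrees(np.arctan2(P[:,1].mean()+.099,P[:,0].mean()-.53)))
C=cloud(S).reshape(-1,3)
m=(abs(C[:,0]-.57)<.05)&(abs(C[:,1]-.29)<.03)&(C[:,2]>.05)&(C[:,2]<.115); print(C[m].mean(0))
E
```

```text
wrist 347 dir 85.21435 at y=288 x= 564.29504 mean [ 0.53546421 -0.05653775] far [ 0.53587338 -0.03593126] axis->mean dir 82.66725728687688
side 27 dir 83.22839 at y=288 x= 576.4332 mean [ 0.53370191 -0.06446365] far [ 0.54034027 -0.03994176] axis->mean dir 83.88189805592114
[0.56951746 0.29395128 0.08495269]
```

The pointer directions come out at 82.7 to 85.2° against 84.1° to the disc centre, and the disc allows about ±4.4°. The mirror is held there, so I hand in.

```bash
python3 -c "
from cell import readout,sign_off
s=readout.observe();print(s['clock'],s['force'],s['gripper_force']);print(sign_off())"
```

```text
21.075 [-4.57766601 -1.45003166  5.78574872] 30.005226731300354
the job is handed in; nothing more can be done
None
```

I handed the job in at 21 s: the three chips are off the panel and on the bench, the scraper stands back on the bench, and the gripper holds the mirror with its pointer measured at about 84°, on the sighting disc.

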